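# Hold the chest lid for a glue-up

## Robot

A 6-joint arm with a two-finger parallel gripper is mounted at the origin on the work surface. World frame = base frame: x ahead of the robot, y to its left, z up, the work surface at z = 0. Lengths are in m, angles in rad, forces in N, time in s.
With the tool pointing down it reaches from about 0.4 to 0.825 m from the base axis. Payload 7 kg.
Tool frame: the origin (TCP) lies on the centre line of the jaws, within the pads' length; the fingertips stand 8 mm ahead of it and the grasp point (between the pads) lies 11 mm behind it; z points along the fingers, y is the line along which they close (so a half turn about z gives the same grasp; the last joint's range is limited). The gripper opens to 85 mm and grips with 20 to 120 N. Pads are 22 mm wide; open, the fingers measure 114 mm over their backs; the gripper's body (76 mm by 85 mm) begins 54 mm behind the grasp point. The pads swing forward as they close: fully open they stand 13 mm farther back than shut.
Start: joints at [-1.044, 0.359, 0.012, 0, -1.224, -0.288], TCP at [0.16, -0.656, 0.239] pointing down, gripper open.
Joint ranges: [-3.07, 3.07], [-1.43, 2.12], [-1.02, 1.25], [-3.03, 1.67], [-3.05, -0], [-3.03, 3.03]. Speed limits (rad/s): [2.39, 2.39, 3.01, 3.14, 3.14, 3.14].

## Interface

Orientations are given as a 3x3 rotation matrix whose columns are the frame's x, y, z axes.
In Python, from cell import manip gives the robot as it stands.
- The arm moves only by the tool move_arm, never from a script. Its argument "targets" is a list of rows, each a list of 3 entries, a list of its own where there are three numbers: the turn, a rotation vector about the tool's x, y, z in rad, then the shift along the tool's x, y, z in m, then the closure in counts, from 0 (fully open) to 255 (shut). In form: [[[wx, wy, wz], [dx, dy, dz], hand], ...]. A call has 1 to 12 rows; each row is the pose to reach, as a shift and turn from the pose commanded when the call began, along the tool's axes at that moment; what a row does not reach only later rows make up. A row lasts 1/12 s, in which the tool goes at most 41.7 mm and 7.16 degrees, less where a joint would pass 70% of its speed; a pose out of reach is approached as far as the arm can. A call with a gripper value outside its range is refused whole. The fingers move at their own pace and stop on an object; "squeeze" is the grip in N (left out, the last holds). Time passes only in rows, so rows that repeat a pose let the fingers close. It gives the time, the measured TCP pose, the force, the opening and the grip force at its end, in the units of the state.
- manip.sense(): the state, without advancing time (a new reading comes with each control period).
- manip.camera(name): name is "side" or "top" or "wrist"; returns the picture (420x560x3 uint8, red, green, blue); there is no depth.
- manip.camera_params(name): a dict with "fov_y" (degrees; the focal length in pixels is half the picture's height over the tangent of half this angle, whatever the lens; pixels are square), "cx", "cy" (the principal point, pixels), "rvec" (rotation vector, rad) and "tvec" (3), from world to camera coordinates, as OpenCV has them. Camera axes: x right, y down, z forward; pixel columns grow to the right and rows downward; lengths in m; the calibration is good to about 2 mm. A picture is of the moment at which its call begins: read the wrist's pose just before it. camera_params takes no time and is no camera call; for the wrist camera it gives the pose at the moment of the call.
- manip.sign_off(): hands the job in; it is judged then, once.
The state is a dict: "t": time; "joints": joint angles; "dq": joint speeds; "joint_torque": joint torques, N m; "tcp_pos": TCP position; "tcp_rot": TCP orientation; "wrist_force": force on the tool from outside, world axes, zero at the start; "moment": the same for the moment, N m; "grip_width": finger opening in m; "finger_force": force on a finger pad.
Only numpy, scipy, OpenCV 4.12 (cv2) and the standard library are available. Lean on these libraries where they do the work, as an engineer would, in place of code of your own. Each camera call takes 0.05 s, during which the arm holds its last target. There are 200 camera calls.

## Task

I am about to glue the dividers inside the green-lidded hardware chest and need both hands free. First stand the toppled white glue bottle upright on the bench and let go of it, then lift the chest's lid and hold it open at 45 degrees; finish while still holding it there, because it falls shut if released. Leave the tin, the jar and the sanding block where they are.

Things in the scene. Friction and masses are not known exactly. Their poses are not given: they have to be found in the camera images.
- chest: Open plywood chest, fixed to the bench, 200 (its x) x 260 (its y) x 110 mm high, walls 10 mm, brass corners, divided inside. Origin: centre of its underside. Its +x side faces away from the robot, give or take 20 degrees of yaw; the lid is hinged along its near (-x) rim.
- lid: The chest's green lid, 210 x 270 x 12 mm, 0.4 to 0.65 kg, with a steel bar handle on top. Origin on the hinge line, in the middle, 110 mm above the bench; its x runs from the hinge along the lid to its free far edge (208 mm from the hinge), its y along the hinge, its z out of the lid's top. Lifting the far edge opens the lid up and back towards the robot.
- lid_angle (a joint): Opening angle of the lid in rad: 0 shut and level, 0.785 is 45 degrees; a stop ends it at 1.35. No spring and hardly any friction: the lid falls shut by its own weight from every angle.
- lid_handle (a point): Middle of the lid's handle bar: a round steel bar, 12 mm diameter, 110 mm long along the lid's y (parallel to the hinge), on a post at each end. It lies 175 mm from the hinge along the lid and 52 mm above the hinge line square to the lid (40 mm above the lid's top face). Axes as the lid's.
- lid_hinge (a point): Middle of the hinge line (same point and axes as the lid's origin).
- bottle: White glue bottle, yellow label, red cap, 0.18 to 0.35 kg, lying on its broad flat side. Body 66 (its x) x 50 (its y) x 110 mm (its z), then a neck, then the cap, 32 mm diameter, from 134 to 166 mm. Origin: centre of its base; z runs along the bottle from base to cap. Lying, its axis is 25 mm above the bench and the cap points to the robot's left (+y), give or take 26 degrees; the bottle's x is level. Standing, its origin is at height 0.
- bottle_cap (a point): Middle of the bottle's red cap, on the axis, 150 mm from the base. Axes as the bottle's.
- tin: Bystander: yellow varnish tin with a black band and a red cap, 84 mm diameter, 117 mm high. Origin: centre of its underside.
- jar: Bystander: amber glass jar with a blue label and a black lid, 60 mm diameter, 80 mm high. Origin: centre of its underside.
- sander: Bystander: dark wooden sanding block with a cork grip, 60 x 100 x 50 mm high. Origin: centre of its underside.
Mind the look-alikes: they are no part of the job. Of the things that look like the bottle, take the one that is nearest to the robot's base at the start.

How it is judged:
By the outcome, as a careful person would: the job done as asked, in the order asked, and still so for the second after the job is handed in, while the arm keeps its last pose, push and grip.
It also fails if it takes over 54 s, if anything falls off the work surface, if the arm or the gripper's body presses on something with over 40 N, if the wrist force passes 120 N, or if a joint passes its speed limit or range.

## Working session

There is one attempt and no reset: what is moved stays moved. The work goes in short steps, Python scripts to look and compute and a tool call to move; the robot and the scene stay as the last step left them, time stands still between calls to the robot, and variables do not carry over. Pictures are saved under pics/ and viewed, at most 10 in all, crops included, and the job is handed in when it is done.

Besides the shell and the picture viewer there is one more tool, called after "Call:" by a JSON object that holds its "method" and its "body", one argument or row to a line. move_arm: Moves the arm, as the interface text tells. Its arguments: {"type":"object","properties":{"targets":{"type":"array","items":{"type":"array"}},"squeeze":{"type":"number"}},"required":["targets"]}

```bash
ls; mkdir -p pics; python3 - <<'E'
from cell import manip
import cv2
for n in ("top","side"):
    im=manip.camera(n); cv2.imwrite(f"pics/{n}0.png",im[:,:,::-1]); print(n,manip.camera_params(n))
s=manip.sense(); print(s)
E
```

```text
pics
top {'fov_y': 47.931478680802705, 'cx': 279.0744662421792, 'cy': 209.61635914995225, 'rvec': array([ 2.18645349, -2.01688457,  0.22612308]), 'tvec': array([-0.01009504,  0.60283371,  1.70653561])}
side {'fov_y': 50.03238603060008, 'cx': 280.8655459084458, 'cy': 204.709389283268, 'rvec': array([ 0.43989239, -2.55835087,  1.41143233]), 'tvec': array([0.58425868, 0.18561731, 1.3772919 ])}
{'t': 0.1, 'joints': array([-1.04388118e+00,  3.59322564e-01,  1.11332860e-02, -3.01081752e-04,
       -1.22411731e+00, -2.88101687e-01]), 'dq': array([ 0.00040632, -0.00162974,  0.00435988,  0.00122412,  0.0004177 ,
        0.00028853]), 'joint_torque': array([-2.10182268e-03, -5.84764838e+01,  2.94109350e+01,  6.95476145e+00,
       -3.20109357e-03,  5.75471148e-06]), 'tcp_pos': array([ 0.15953825, -0.6554296 ,  0.23844651]), 'tcp_rot': array([[-9.71643540e-01, -2.36449925e-01, -5.14694305e-04],
       [-2.36450433e-01,  9.71642474e-01,  1.44779510e-03],
       [ 1.57767805e-04,  1.52844044e-03, -9.99998819e-01]]), 'wrist_force': array([-0.01302788, -0.37611204, -1.00552222]), 'moment': array([ 0.01936007, -0.00568013,  0.02578722]), 'finger_force': 0.0, 'grip_width': 0.08519864730716394}
```

View pics/top0.png

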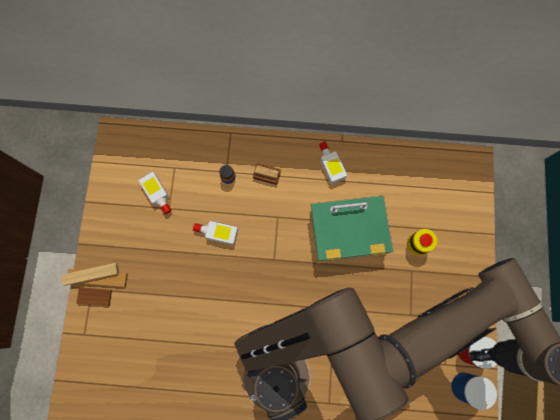

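View pics/side0.png

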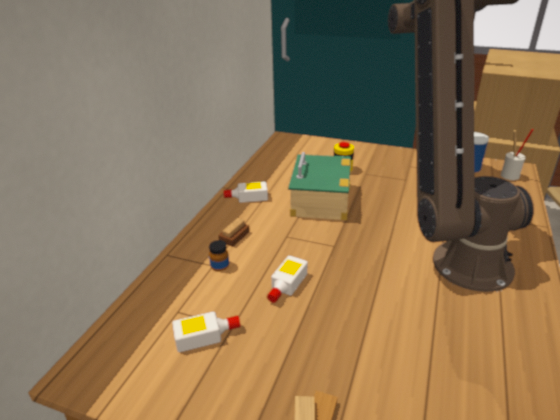

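Both views show three white bottles in the top picture: A at (217,233) with its cap at (197,228), B at (155,190) with its cap at (167,209), and C at (333,165) with its cap at (323,146). The base is at about (278,388), so A is the nearest, and its cap points left (+y) as described. The chest is at (350,228) with its handle at (349,208). The jar is at (227,174), the sander at (266,174) and the tin at (424,241). I'll check A in a close crop.

```bash
cat > h.py <<'E'
import numpy as np,cv2
from cell import manip
def cam(n):
    p=manip.camera_params(n); f=210/np.tan(np.radians(p['fov_y']/2))
    R=cv2.Rodrigues(np.array(p['rvec']))[0]
    return np.array([[f,0,p['cx']],[0,f,p['cy']],[0,0,1]]),R,np.array(p['tvec'])
def ray(c,uv,z):
    K,R,t=c; d=R.T@np.linalg.solve(K,[*uv,1]); o=-R.T@t
    return o+d*(z-o[2])/d[2]
def proj(c,P):
    K,R,t=c; q=(K@(R@np.atleast_2d(P).T+t[:,None])).T; return q[:,:2]/q[:,2:]
E
python3 - <<'E'
import cv2,numpy as np
im=cv2.imread("pics/top0.png"); s=cv2.imread("pics/side0.png")
a=cv2.resize(im[215:255,185:245],None,fx=8,fy=8,interpolation=cv2.INTER_CUBIC)
b=cv2.resize(im[190:270,300:400],None,fx=3.2,fy=3.2,interpolation=cv2.INTER_CUBIC)
c=cv2.resize(s[250:306,260:316],None,fx=5,fy=5,interpolation=cv2.INTER_CUBIC)
d=cv2.resize(s[145:220,285:360],None,fx=4,fy=4,interpolation=cv2.INTER_CUBIC)
o=np.zeros((600,800,3),np.uint8); o[:320,:480]=a; o[:280,500:780]=c; o[330:586,:320]=b; o[290:590,400:700]=d
cv2.imwrite("pics/crop.png",o)
from h import *
c=cam("top"); print(1000*np.linalg.inv(c[0])[0,0]*1.5)
for uv in [(217,233),(155,190),(333,165)]: print(ray(c,uv,.025))
E
```

```text
3.175088439907045
[0.50108034 0.26680985 0.025     ]
[0.64957071 0.52444707 0.025     ]
[ 0.80694695 -0.15759529  0.025     ]
```

View pics/crop.png

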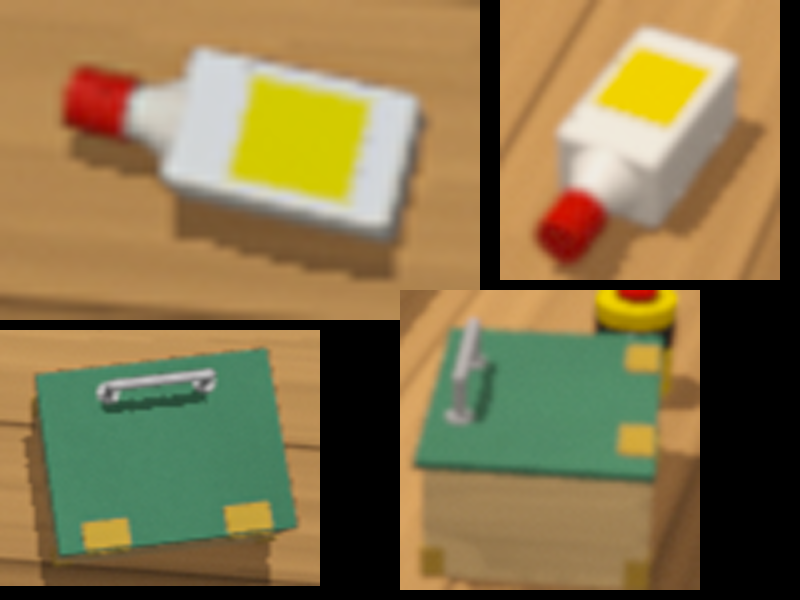

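Crop: A is a white bottle with a yellow label and red cap, and it lies flat with the cap at the left. The lid corners and handle show clearly. Next I'll fit the poses to these points.

```bash
cat > fit.py <<'E'
from h import *
from scipy.optimize import least_squares
T,S=cam("top"),cam("side")
def uv(p,f,o,c=(0,0)): return (np.array(p,float)-c+.5)/f-.5+o
bt=uv([(200,48),(165,183),(417,97),(385,232),(97,103)],8,(185,215))
bs=uv([(62,130),(150,165),(145,28),(237,60),(72,225)],5,(260,250))
# bottle lying: axis dir a (yaw), side dir
def bot(q,sgn):
    x,y,th=q; a=np.array([np.cos(th),np.sin(th),0]); s=np.array([np.sin(th),-np.cos(th),0]) # s = +x side (a to left => s ahead)
    o=np.array([x,y,.025]); up=np.array([0,0,.025])
    return np.array([o+a*.11+s*.033+up,o+a*.11-s*.033+up,o+s*.033+up,o-s*.033+up,o+a*.15])
# side picture order: left in picture = far x
fb=lambda q:np.r_[(proj(T,bot(q,1))-bt).ravel(),(proj(S,bot(q,1))-bs[[0,1,2,3,4]]).ravel()]
r=least_squares(fb,[.5,.22,1.6],loss='soft_l1'); print("bottle base",r.x,np.round(fb(r.x).reshape(-1,2),1).tolist())
lt=uv([(37,45),(268,20),(295,197),(62,225),(105,65),(212,48)],3.2,(300,190))
ls=uv([(15,175),(55,40),(260,48),(257,185),(58,125),(75,35)],4,(285,145))
def lid(q):
    x,y,th=q; R=np.array([[np.cos(th),-np.sin(th),0],[np.sin(th),np.cos(th),0],[0,0,1]])
    L=np.array([[.208,.135,.012],[.208,-.135,.012],[-.002,-.135,.012],[-.002,.135,.012],[.175,.055,.052],[.175,-.055,.052]])
    return L@R.T+[x,y,.11]
fl=lambda q:np.r_[(proj(T,lid(q))-lt).ravel(),(proj(S,lid(q))-ls).ravel()]
r=least_squares(fl,[.5,-.2,0],loss='soft_l1'); print("hinge",r.x,np.round(fl(r.x).reshape(-1,2),1).tolist()); print(lid(r.x)[4:].mean(0))
E
python3 fit.py
```

```text
bottle base [0.49458594 0.19452491 1.42197203] [[-0.5, -0.4], [-0.7, -0.4], [0.7, -0.0], [0.3, 0.1], [0.9, -0.1], [-1.6, 0.5], [1.4, 0.8], [-0.1, -0.6], [1.2, -0.6], [-0.1, 0.6]]
hinge [ 0.44348372 -0.24706348  0.19948794] [[-1.0, -0.0], [-0.1, -0.7], [1.3, 0.7], [-1.0, 0.9], [2.1, -2.5], [-0.8, -0.7], [-0.4, -0.5], [-1.0, -0.5], [1.3, 0.1], [0.3, 0.6], [1.0, -8.4], [0.2, 0.7]]
[ 0.61501315 -0.21238417  0.162     ]
```

```bash
cat > g.py <<'E'
from h import *
from scipy.spatial.transform import Rotation as Ro
TH=1.42; A=np.array([np.cos(TH),np.sin(TH),0]); SX=np.array([np.sin(TH),-np.cos(TH),0]); Z=np.array([0,0,1.])
def tool(z,y):
    z=z/np.linalg.norm(z); y=y-z*(y@z); y/=np.linalg.norm(y); return np.c_[np.cross(y,z),y,z]
def bt(phi): # tool rot for bottle, tilt phi from down towards +... (start -30, end +60 deg: z leans to A)
    p=np.radians(phi); return tool(np.sin(p)*A-np.cos(p)*Z,-SX)
def rel(pos,R,s=None):
    s=s or manip.sense(); r=s['tcp_rot']
    print("turn",np.round(Ro.from_matrix(r.T@R).as_rotvec(),3).tolist(),"shift",np.round(r.T@(np.array(pos)-s['tcp_pos']),4).tolist())
E
python3 - <<'E'
from g import *
s=manip.sense()
rel([.42,-.42,.33],s['tcp_rot']); rel([.5,.23,.25],s['tcp_rot'])
E
```

```text
turn [0.0, 0.0, 0.0] shift [-0.3087, 0.1673, -0.0913]
turn [0.0, 0.0, 0.0] shift [-0.5402, 0.7798, -0.0104]
```

Call:
{"method": "move_arm", "body": {
  "targets": [
    [[0,0,-0.6],[-0.31,0.167,-0.09],0],
    [[0,0,-0.6],[-0.31,0.167,-0.09],0],
    [[0,0,-0.6],[-0.31,0.167,-0.09],0],
    [[0,0,-0.6],[-0.31,0.167,-0.09],0],
    [[0,0,-0.6],[-0.31,0.167,-0.09],0],
    [[0,0,-0.6],[-0.31,0.167,-0.09],0],
    [[0,0,-0.6],[-0.31,0.167,-0.09],0],
    [[0,0,-0.6],[-0.31,0.167,-0.09],0],
    [[0,0,-0.6],[-0.31,0.167,-0.09],0],
    [[0,0,-0.6],[-0.31,0.167,-0.09],0],
    [[0,0,-0.6],[-0.31,0.167,-0.09],0],
    [[0,0,-0.6],[-0.31,0.167,-0.09],0]
  ]
}}

```text
t: 1.1
tcp_pos: [0.4212, -0.42, 0.3288]
tcp_rot: [[-0.668, -0.744, -0.001], [-0.744, 0.668, 0.001], [0.0, 0.001, -1.0]]
wrist_force: [-0.8, -0.8, -0.1]
grip_width: 0.0852
finger_force: 0.0
```

```bash
python3 - <<'E'
from g import *
rel([.48,.08,.32],bt(0)); rel([.5,.27,.25],bt(0));print(manip.sense()['joints'])
E
```

```text
turn [0.001, 0.0, -0.58] shift [-0.4114, 0.2901, 0.009]
turn [0.001, 0.0, -0.58] shift [-0.5662, 0.402, 0.0791]
[-4.55759518e-01  1.83674881e-01 -2.53002294e-02 -1.65484007e-04
 -1.36277085e+00 -2.75498862e-01]
```

Call:
{"method": "move_arm", "body": {
  "targets": [
    [[0,0,-0.58],[-0.41,0.29,0.01],0],
    [[0,0,-0.58],[-0.41,0.29,0.01],0],
    [[0,0,-0.58],[-0.41,0.29,0.01],0],
    [[0,0,-0.58],[-0.41,0.29,0.01],0],
    [[0,0,-0.58],[-0.41,0.29,0.01],0],
    [[0,0,-0.58],[-0.41,0.29,0.01],0],
    [[0,0,-0.58],[-0.41,0.29,0.01],0],
    [[0,0,-0.58],[-0.41,0.29,0.01],0],
    [[0,0,-0.58],[-0.41,0.29,0.01],0],
    [[0,0,-0.58],[-0.41,0.29,0.01],0],
    [[0,0,-0.58],[-0.41,0.29,0.01],0],
    [[0,0,-0.58],[-0.41,0.29,0.01],0]
  ]
}}

```text
t: 2.1
tcp_pos: [0.4789, 0.077, 0.3192]
tcp_rot: [[-0.153, -0.988, -0.0], [-0.988, 0.153, -0.0], [0.0, 0.0, -1.0]]
wrist_force: [1.0, 0.0, 0.1]
grip_width: 0.0853
finger_force: 0.0
```

```bash
python3 - <<'E'
from g import *
rel([.505,.27,.18],bt(60)); rel([.505,.31,.18],bt(-30));print(manip.sense()['joints'])
E
```

```text
turn [-0.002, -1.047, -0.003] shift [-0.1948, 0.0038, 0.1392]
turn [0.001, 0.524, -0.003] shift [-0.2343, 0.01, 0.1392]
[ 5.65827274e-01 -5.49959045e-03 -2.58129482e-01  9.74294348e-06
 -1.31820825e+00 -7.19635816e-01]
```

Call:
{"method": "move_arm", "body": {
  "targets": [
    [[0,-1.047,0],[-0.195,0.004,0.139],0],
    [[0,-1.047,0],[-0.195,0.004,0.139],0],
    [[0,-1.047,0],[-0.195,0.004,0.139],0],
    [[0,-1.047,0],[-0.195,0.004,0.139],0],
    [[0,-1.047,0],[-0.195,0.004,0.139],0],
    [[0,-1.047,0],[-0.195,0.004,0.139],0],
    [[0,-1.047,0],[-0.195,0.004,0.139],0],
    [[0,-1.047,0],[-0.195,0.004,0.139],0],
    [[0,-1.047,0],[-0.195,0.004,0.139],0],
    [[0,-1.047,0],[-0.195,0.004,0.139],0],
    [[0,-1.047,0],[-0.195,0.004,0.139],0]
  ]
}}

```text
t: 3.02
tcp_pos: [0.5058, 0.2668, 0.1784]
tcp_rot: [[-0.082, -0.988, 0.133], [-0.496, 0.157, 0.854], [-0.865, 0.004, -0.502]]
wrist_force: [0.6, 0.8, 0.3]
grip_width: 0.0853
finger_force: 0.0
```

```bash
python3 - <<'E'
from g import *
rel([.505,.27,.18],bt(60)); rel([.51,.34,.17],bt(-30));print(manip.sense()['joints'])
E
```

```text
turn [-0.004, -0.003, -0.007] shift [-0.0029, 0.0013, 0.0018]
turn [0.002, 1.568, -0.008] shift [-0.0294, 0.0073, 0.0673]
[ 0.04695599  0.29716581 -0.30965719 -1.21593015 -1.12740209  0.46674007]
```

Call:
{"method": "move_arm", "body": {
  "targets": [
    [[0,1.56,0],[-0.03,0.007,0.067],0],
    [[0,1.56,0],[-0.03,0.007,0.067],0],
    [[0,1.56,0],[-0.03,0.007,0.067],0],
    [[0,1.56,0],[-0.03,0.007,0.067],0],
    [[0,1.56,0],[-0.03,0.007,0.067],0],
    [[0,1.56,0],[-0.03,0.007,0.067],0],
    [[0,1.56,0],[-0.03,0.007,0.067],0],
    [[0,1.56,0],[-0.03,0.007,0.067],0],
    [[0,1.56,0],[-0.03,0.007,0.067],0],
    [[0,1.56,0],[-0.03,0.007,0.067],0],
    [[0,1.56,0],[-0.03,0.007,0.067],0],
    [[0,1.56,0],[-0.03,0.007,0.067],0]
  ]
}}

```text
t: 4.02
tcp_pos: [0.5099, 0.346, 0.1769]
tcp_rot: [[-0.144, -0.989, -0.042], [-0.942, 0.15, -0.299], [0.302, -0.004, -0.953]]
wrist_force: [1.8, -0.2, -0.2]
grip_width: 0.0853
finger_force: 0.0
```

```bash
python3 - <<'E'
from g import *
o=np.array([.4946,.1945,.025]); R=bt(-30); g=o+.09*A+.003*Z+.011*R[:,2]
print(g); rel(g-.07*R[:,2],R); rel(g,R);print(manip.sense()['joints'])
im=manip.camera("wrist"); cv2.imwrite("pics/w1.png",im[:,:,::-1])
c=cam("wrist")
P=[o+A*.11+SX*.033+.025*Z,o+A*.11-SX*.033+.025*Z,o+SX*.033+.025*Z,o-SX*.033+.025*Z,o+A*.15]
print(proj(c,P).round())
E
```

```text
[0.50729405 0.27804107 0.01847372]
turn [-0.004, 0.217, -0.001] shift [0.0015, -0.0072, 0.1031]
turn [-0.004, 0.217, -0.001] shift [0.0166, -0.007, 0.1715]
[ 0.99124474  0.44307282 -0.09859668  0.13381062 -1.31001195 -1.19525611]
[[240. 200.]
 [310. 201.]
 [241.  85.]
 [310.  85.]
 [276. 241.]]
```

View pics/w1.png

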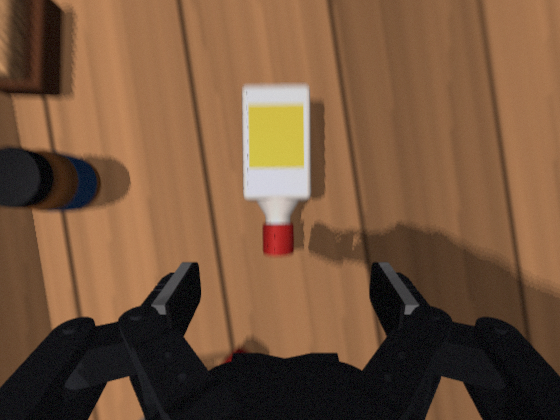

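Call:
{"method": "move_arm", "body": {
  "targets": [
    [[0,0.217,0],[0.001,-0.005,0.04],0],
    [[0,0.217,0],[0.001,-0.005,0.07],0],
    [[0,0.217,0],[0.0015,-0.005,0.1],0],
    [[0,0.217,0],[0.0015,-0.005,0.103],0],
    [[0,0.217,0],[0.005,-0.005,0.12],0],
    [[0,0.217,0],[0.009,-0.005,0.137],0],
    [[0,0.217,0],[0.0125,-0.005,0.153],0],
    [[0,0.217,0],[0.015,-0.005,0.164],0],
    [[0,0.217,0],[0.0165,-0.005,0.17],0],
    [[0,0.217,0],[0.0165,-0.005,0.171],0]
  ]
}}

```text
t: 4.9
tcp_pos: [0.5035, 0.276, 0.0157]
tcp_rot: [[-0.13, -0.988, -0.078], [-0.857, 0.152, -0.492], [0.499, 0.003, -0.867]]
wrist_force: [-0.2, 0.8, 0.6]
grip_width: 0.0853
finger_force: 0.0
```

Call:
{"method": "move_arm", "body": {
  "targets": [
    [[0,0,0],[0,0,-0.001],90],
    [[0,0,0],[0,0,-0.001],90],
    [[0,0,0],[0,0,-0.001],90],
    [[0,0,0],[0,0,-0.001],120],
    [[0,0,0],[0,0,-0.001],120],
    [[0,0,0],[0,0,-0.001],120],
    [[0,0,0],[0,0,-0.001],120],
    [[0,0,0],[0,0,-0.001],120]
  ],
  "squeeze": 40
}}

```text
t: 5.57
tcp_pos: [0.5044, 0.2776, 0.0174]
tcp_rot: [[-0.13, -0.989, -0.077], [-0.857, 0.151, -0.492], [0.498, 0.002, -0.867]]
wrist_force: [-0.2, 0.7, 6.8]
grip_width: 0.0659
finger_force: 45.2
```

```bash
python3 - <<'E'
from g import *
s=manip.sense(); p=s['tcp_pos']
rel(p+[0,0,.1],s['tcp_rot'])
R=bt(60)
rel(p+[0,0,.14],R)
E
```

```text
turn [0.0, 0.0, 0.0] shift [0.0498, 0.0002, -0.0867]
turn [0.002, -1.569, -0.001] shift [0.0697, 0.0003, -0.1214]
```

Call:
{"method": "move_arm", "body": {
  "targets": [
    [[0,0,0],[0.007,0,-0.012],120],
    [[0,0,0],[0.017,0,-0.03],120],
    [[0,0,0],[0.029,0,-0.05],120],
    [[0,0,0],[0.04,0,-0.07],120],
    [[0,-0.06,0],[0.05,0,-0.087],120],
    [[0,-0.16,0],[0.057,0,-0.1],120],
    [[0,-0.27,0],[0.064,0,-0.112],120],
    [[0,-0.38,0],[0.07,0,-0.121],120],
    [[0,-0.49,0],[0.07,0,-0.121],120],
    [[0,-0.6,0],[0.07,0,-0.121],120],
    [[0,-0.7,0],[0.07,0,-0.121],120],
    [[0,-0.7,0],[0.07,0,-0.121],120]
  ]
}}

```text
t: 6.57
tcp_pos: [0.5027, 0.2741, 0.1574]
tcp_rot: [[-0.153, -0.988, 0.024], [-0.971, 0.155, 0.181], [-0.183, 0.004, -0.983]]
wrist_force: [-0.5, -0.1, -2.2]
grip_width: 0.0662
finger_force: 45.9
```

```bash
python3 - <<'E'
from g import *
s=manip.sense(); p=s['tcp_pos']
rel([.507,.285,.155],bt(60))
E
```

```text
turn [0.001, -0.863, -0.006] shift [-0.0108, -0.0025, 0.0044]
```

Call:
{"method": "move_arm", "body": {
  "targets": [
    [[0,-0.1,0],[-0.002,0,0],120],
    [[0,-0.2,0],[-0.004,0,0.001],120],
    [[0,-0.3,0],[-0.006,-0.001,0.002],120],
    [[0,-0.4,0],[-0.008,-0.001,0.003],120],
    [[0,-0.5,0],[-0.01,-0.002,0.004],120],
    [[0,-0.6,0],[-0.011,-0.0025,0.004],120],
    [[0,-0.7,-0.002],[-0.011,-0.0025,0.004],120],
    [[0,-0.78,-0.004],[-0.011,-0.0025,0.004],120],
    [[0,-0.84,-0.006],[-0.011,-0.0025,0.004],120],
    [[0,-0.863,-0.006],[-0.011,-0.0025,0.004],120],
    [[0,-0.863,-0.006],[-0.011,-0.0025,0.004],120]
  ]
}}

```text
t: 7.48
tcp_pos: [0.5079, 0.2855, 0.152]
tcp_rot: [[-0.079, -0.989, 0.126], [-0.501, 0.148, 0.853], [-0.862, 0.004, -0.507]]
wrist_force: [1.3, -0.4, -3.7]
grip_width: 0.0656
finger_force: 46.1
```

```bash
python3 - <<'E'
from g import *
import cv2
a=manip.camera("side")[150:330,190:430]; b=manip.camera("top")[190:270,170:270]
o=np.zeros((600,800,3),np.uint8); o[:540,:720]=cv2.resize(a,None,fx=3,fy=3,interpolation=2)
cv2.imwrite("pics/s2.png",o[:540,:720,::-1])
R=manip.sense()['tcp_rot']; print(R.round(3), manip.sense()['tcp_pos'])
E
```

```text
[[-0.076 -0.989  0.126]
 [-0.502  0.147  0.852]
 [-0.861  0.001 -0.508]] [0.50824995 0.28654327 0.15335807]
```

View pics/s2.png

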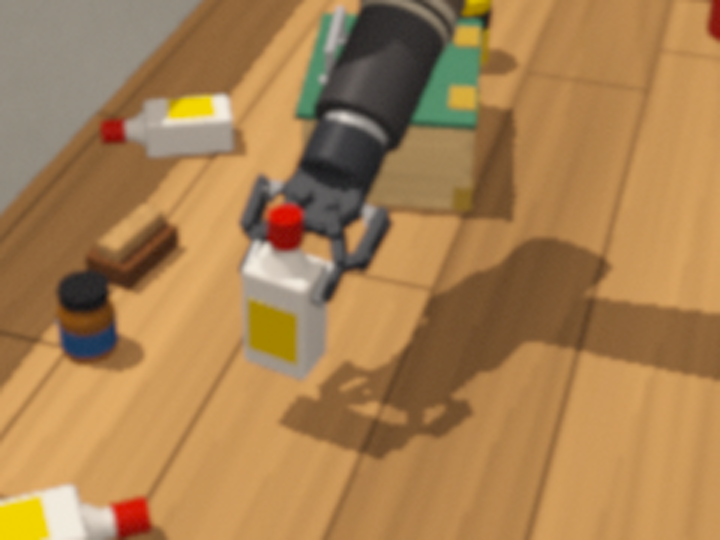

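Picture: the bottle hangs upright in the jaws (cap at (285,228), base at (285,350)) over free bench. I'll lower it now.

Call:
{"method": "move_arm", "body": {
  "targets": [
    [[0,0,0],[0.013,0,0.008],120],
    [[0,0,0],[0.026,0,0.015],120],
    [[0,0,0],[0.037,0,0.022],120],
    [[0,0,0],[0.046,0,0.027],120],
    [[0,0,0],[0.052,0,0.031],120],
    [[0,0,0],[0.054,0,0.032],120],
    [[0,0,0],[0.054,0,0.032],120]
  ]
}}

```text
t: 8.17
tcp_pos: [0.5078, 0.2877, 0.0907]
tcp_rot: [[-0.075, -0.989, 0.125], [-0.502, 0.146, 0.853], [-0.862, 0.001, -0.507]]
wrist_force: [1.2, 0.9, -2.4]
grip_width: 0.0658
finger_force: 46.1
```

```bash
python3 - <<'E'
from g import *
s=manip.sense();rel([.508,.286,.0836],bt(60)); print(s['wrist_force'])
E
```

```text
turn [0.004, -0.009, 0.001] shift [0.007, -0.0005, 0.0022]
[ 1.21501838  0.91256971 -2.3666833 ]
```

Call:
{"method": "move_arm", "body": {
  "targets": [
    [[0,0,0],[0.002,0,0.001],120],
    [[0,0,0],[0.004,0,0.002],120],
    [[0,0,0],[0.005,0,0.003],120],
    [[0,0,0],[0.005,0,0.003],120]
  ]
}}

```text
t: 8.5
tcp_pos: [0.5082, 0.2872, 0.0851]
tcp_rot: [[-0.075, -0.989, 0.127], [-0.501, 0.147, 0.853], [-0.862, 0.0, -0.507]]
wrist_force: [0.7, 0.4, -2.1]
grip_width: 0.0657
finger_force: 46.2
```

Call:
{"method": "move_arm", "body": {
  "targets": [
    [[0,0,0],[0.001,0,0.0005],120],
    [[0,0,0],[0.002,0,0.001],120],
    [[0,0,0],[0.0025,0,0.0015],120],
    [[0,0,0],[0.0025,0,0.0015],120]
  ]
}}

```text
t: 8.83
tcp_pos: [0.5089, 0.2875, 0.0844]
tcp_rot: [[-0.073, -0.989, 0.127], [-0.499, 0.147, 0.854], [-0.864, -0.001, -0.504]]
wrist_force: [-1.8, -5.9, 13.3]
grip_width: 0.0657
finger_force: 41.3
```

Call:
{"method": "move_arm", "body": {
  "targets": [
    [[0,0,0],[-0.0008,0,-0.0004],120],
    [[0,0,0],[-0.0008,0,-0.0004],60],
    [[0,0,0],[-0.0008,0,-0.0004],30],
    [[0,0,0],[-0.0008,0,-0.0004],0],
    [[0,0,0],[-0.0008,0,-0.0004],0],
    [[0,0,0],[-0.0008,0,-0.0004],0],
    [[0,0,0],[-0.0008,0,-0.0004],0]
  ]
}}

```text
t: 9.42
tcp_pos: [0.5078, 0.2874, 0.0826]
tcp_rot: [[-0.076, -0.989, 0.126], [-0.501, 0.147, 0.853], [-0.862, 0.001, -0.507]]
wrist_force: [0.0, 0.8, -0.5]
grip_width: 0.0853
finger_force: 0.0
```

```bash
python3 - <<'E'
from g import *
im=manip.camera("wrist"); s=manip.sense()
im2=manip.camera("side")[180:300,230:330]
o=np.zeros((480,800,3),np.uint8); o[:300,:400]=cv2.resize(im,(400,300)); o[:480,400:]=cv2.resize(im2,(400,480)); cv2.imwrite("pics/w2.png",o[:,:,::-1]); print(s['grip_width'],s['wrist_force'],s['joints'])
E
```

```text
0.08519887231168843 [-0.52584172 -0.03330968  0.65762217] [ 0.05363618  0.47916282 -0.3370314  -1.31346713 -1.06212472  0.69255398]
```

View pics/w2.png

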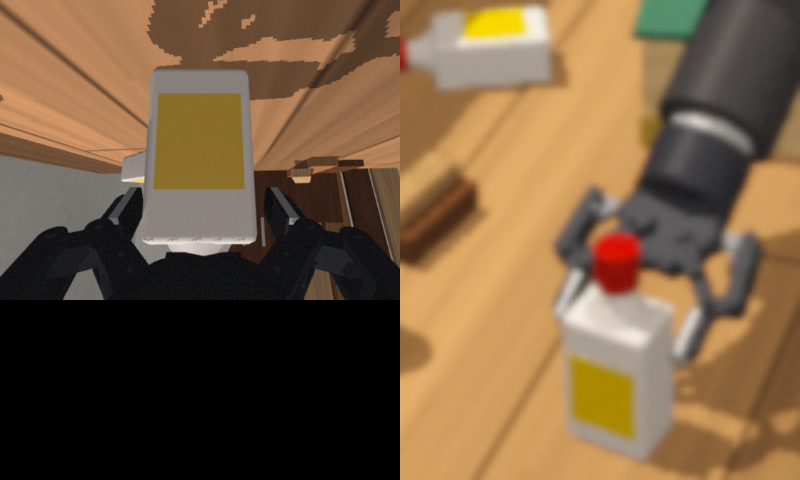

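The bottle stands free, and the wrist and side views show it upright between the open jaws. I'll retract straight back.

Call:
{"method": "move_arm", "body": {
  "targets": [
    [[0,0,0],[0,0,-0.01],0],
    [[0,0,0],[0,0,-0.03],0],
    [[0,0,0],[0,0,-0.06],0],
    [[0,0,0],[0,0,-0.095],0],
    [[0,0,0],[-0.02,0,-0.12],0],
    [[0,0,0],[-0.05,0,-0.14],0],
    [[0,0,0],[-0.08,0,-0.15],0],
    [[0,0,0],[-0.1,0,-0.16],0],
    [[0,0,0],[-0.1,0,-0.16],0]
  ]
}}

```text
t: 10.27
tcp_pos: [0.4966, 0.2005, 0.2558]
tcp_rot: [[-0.067, -0.989, 0.131], [-0.502, 0.147, 0.852], [-0.862, -0.008, -0.507]]
wrist_force: [1.5, -0.1, -0.7]
grip_width: 0.0856
finger_force: 0.0
```

```bash
cat >> g.py <<'E'
LY=.1995; L=np.array([np.cos(LY),np.sin(LY),0]); H=np.array([.4435,-.2471,.11])
def ht(deg): # tool rot following the lid opened by deg
    p=np.radians(deg); return tool(np.sin(p)*L-np.cos(p)*Z,-(np.cos(p)*L+np.sin(p)*Z))
def hp(deg,d=.011): # tcp for grasping bar; d ahead of grasp point
    p=np.radians(deg); c,s=np.cos(p),np.sin(p)
    return H+L*(.175*c-.052*s)+Z*(.175*s+.052*c)+d*ht(deg)[:,2]
E
python3 - <<'E'
from g import *
rel([.5,.1,.30],ht(0)); rel([.58,-.15,.30],ht(0)); print(hp(0),hp(45),manip.sense()['tcp_pos'])
E
```

```text
turn [-0.188, 1.027, -0.311] shift [0.0121, -0.0185, -0.1076]
turn [-0.188, 1.027, -0.311] shift [0.1323, -0.1344, -0.3101]
[ 0.61502901 -0.21241863  0.151     ] [ 0.53637297 -0.22832206  0.26273506] [0.49661055 0.20047176 0.25581196]
```

Call:
{"method": "move_arm", "body": {
  "targets": [
    [[-0.188,1.027,-0.311],[0.012,-0.018,-0.108],0],
    [[-0.188,1.027,-0.311],[0.012,-0.018,-0.108],0],
    [[-0.188,1.027,-0.311],[0.012,-0.018,-0.108],0],
    [[-0.188,1.027,-0.311],[0.012,-0.018,-0.108],0],
    [[-0.188,1.027,-0.311],[0.012,-0.018,-0.108],0],
    [[-0.188,1.027,-0.311],[0.012,-0.018,-0.108],0],
    [[-0.188,1.027,-0.311],[0.132,-0.134,-0.31],0],
    [[-0.188,1.027,-0.311],[0.132,-0.134,-0.31],0],
    [[-0.188,1.027,-0.311],[0.132,-0.134,-0.31],0],
    [[-0.188,1.027,-0.311],[0.132,-0.134,-0.31],0],
    [[-0.188,1.027,-0.311],[0.132,-0.134,-0.31],0],
    [[-0.188,1.027,-0.311],[0.132,-0.134,-0.31],0]
  ]
}}

```text
t: 11.27
tcp_pos: [0.5748, -0.1393, 0.2932]
tcp_rot: [[0.2, -0.98, -0.011], [-0.98, -0.2, 0.0], [-0.003, 0.01, -1.0]]
wrist_force: [0.2, 0.6, 0.9]
grip_width: 0.0857
finger_force: 0.0
```

```bash
python3 - <<'E'
from g import *
rel(hp(0)+[0,0,.15],ht(0));print(manip.sense()['joints'])
E
```

```text
turn [0.01, 0.003, 0.002] shift [0.0797, -0.0247, -0.0083]
[ 0.09159016  0.19822522 -0.08573903 -0.00151434 -1.29726571  0.11020835]
```

Call:
{"method": "move_arm", "body": {
  "targets": [
    [[0.01,0.003,0],[0.03,-0.01,-0.008],0],
    [[0.01,0.003,0],[0.06,-0.02,-0.008],0],
    [[0.01,0.003,0],[0.08,-0.025,-0.008],0],
    [[0.01,0.003,0],[0.08,-0.025,-0.008],0],
    [[0.01,0.003,0],[0.08,-0.025,-0.008],0]
  ]
}}

```text
t: 11.68
tcp_pos: [0.6148, -0.2129, 0.2997]
tcp_rot: [[0.196, -0.981, -0.001], [-0.981, -0.196, 0.0], [-0.0, 0.001, -1.0]]
wrist_force: [-0.4, 0.9, 0.1]
grip_width: 0.0853
finger_force: 0.0
```

```bash
python3 - <<'E'
from g import *
M=np.cross(Z,L)
im=manip.camera("wrist"); cv2.imwrite("pics/w3.png",im[:,:,::-1])
c=cam("wrist"); b=H+L*.175+Z*.052
print(proj(c,[b,b+.055*M,b-.055*M]).round()); rel(hp(0),ht(0)); print(manip.sense()['tcp_pos'])
print(proj(c,[b+.01*L,b+.01*M]).round())
E
```

```text
[[283. 200.]
 [284. 252.]
 [283. 142.]]
turn [0.001, 0.0, -0.002] shift [0.0005, -0.0003, 0.1492]
[ 0.61472379 -0.21197755  0.30017304]
[[273. 200.]
 [283. 210.]]
```

View pics/w3.png

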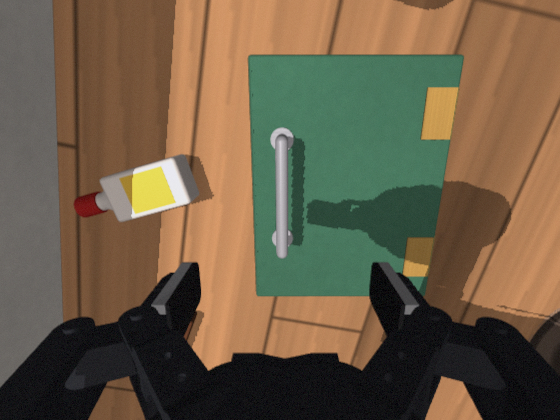

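Picture: the handle bar runs from (281,137) to (281,257), against a prediction of (283,142) to (284,252), so the fit is good to about 2 mm. I'll descend on it.

Call:
{"method": "move_arm", "body": {
  "targets": [
    [[0,0,0],[0,-0.001,0.03],0],
    [[0,0,0],[0,-0.001,0.065],0],
    [[0,0,0],[0,-0.001,0.1],0],
    [[0,0,0],[0,-0.001,0.125],0],
    [[0,0,0],[0,-0.001,0.14],0],
    [[0,0,0],[0,-0.001,0.147],0],
    [[0,0,0],[0,-0.001,0.149],0],
    [[0,0,0],[0,-0.001,0.149],0],
    [[0,0,0],[0,-0.001,0.149],150],
    [[0,0,0],[0,-0.001,0.149],255],
    [[0,0,0],[0,-0.001,0.149],255],
    [[0,0,0],[0,-0.001,0.149],255]
  ],
  "squeeze": 60
}}

```text
t: 12.73
tcp_pos: [0.6169, -0.211, 0.1529]
tcp_rot: [[0.198, -0.98, 0.003], [-0.98, -0.198, 0.0], [0.0, -0.002, -1.0]]
wrist_force: [0.1, 0.2, -0.3]
grip_width: 0.0387
finger_force: 0.0
```

Call:
{"method": "move_arm", "body": {
  "targets": [
    [[0,0,0],[0,0,0],255],
    [[0,0,0],[0,0,0],255],
    [[0,0,0],[0,0,0],255],
    [[0,0,0],[0,0,0],255],
    [[0,0,0],[0,0,0],255]
  ]
}}

```text
t: 13.15
tcp_pos: [0.6175, -0.2109, 0.1524]
tcp_rot: [[0.198, -0.98, 0.003], [-0.98, -0.198, 0.0], [0.001, -0.003, -1.0]]
wrist_force: [3.7, 0.2, 1.6]
grip_width: 0.0098
finger_force: 58.4
```

```bash
python3 - <<'E'
from g import *
s=manip.sense(); print(s['tcp_pos'],s['wrist_force'],s['moment'],s['finger_force'],s['grip_width'])
# relative to ideal start
R0=ht(0);p0=hp(0)
for d in range(5,50,5):
    print(d,np.round(Ro.from_matrix(R0.T@ht(d)).as_rotvec(),4).tolist(),np.round(R0.T@(hp(d)-p0),4).tolist())
E
```

```text
[ 0.6174556  -0.21091933  0.15243521] [3.72523675 0.22771064 1.59546299] [ 0.50952084 -1.22291296 -0.0241515 ] 58.435771465301514 0.009765630464293478
5 [0.0873, -0.0, -0.0] [-0.0, 0.0042, -0.0151]
10 [0.1745, 0.0, 0.0] [0.0, 0.0098, -0.0298]
15 [0.2618, -0.0, -0.0] [-0.0, 0.0166, -0.0439]
20 [0.3491, -0.0, -0.0] [-0.0, 0.0246, -0.0574]
25 [0.4363, 0.0, -0.0] [-0.0, 0.0337, -0.0701]
30 [0.5236, -0.0, -0.0] [-0.0, 0.0439, -0.082]
35 [0.6109, 0.0, -0.0] [-0.0, 0.0552, -0.093]
40 [0.6981, 0.0, -0.0] [0.0, 0.0673, -0.1029]
45 [0.7854, 0.0, -0.0] [0.0, 0.0802, -0.1117]
```

Call:
{"method": "move_arm", "body": {
  "targets": [
    [[0.03,0,0],[0,0.0013,-0.005],255],
    [[0.06,0,0],[0,0.0028,-0.01],255],
    [[0.087,0,0],[0,0.0042,-0.015],255],
    [[0.13,0,0],[0,0.007,-0.0225],255],
    [[0.175,0,0],[0,0.0098,-0.03],255],
    [[0.175,0,0],[0,0.0098,-0.03],255]
  ],
  "squeeze": 80
}}

```text
t: 13.65
tcp_pos: [0.6068, -0.2131, 0.1842]
tcp_rot: [[0.198, -0.964, 0.177], [-0.98, -0.194, 0.035], [0.001, -0.181, -0.984]]
wrist_force: [5.8, 3.1, -0.1]
grip_width: 0.0096
finger_force: 78.8
```

```bash
python3 - <<'E'
from g import *
s=manip.sense(); print(s['tcp_pos'],s['wrist_force'],s['moment'],s['finger_force'],s['grip_width'])
R0=ht(10);p0=hp(10)
for d in range(15,50,5):
    print(d,np.round(R0.T@(hp(d)-p0),4).tolist())
s=manip.camera("side")[130:230,270:400]; cv2.imwrite("pics/s3.png",cv2.resize(s,None,fx=5,fy=5)[:,:,::-1])
E
```

```text
[ 0.60677934 -0.21306831  0.18416159] [ 5.81030446  3.07265182 -0.11193088] [ 0.99434379 -1.41878827  0.15623855] 78.82980108261108 0.009601750961269263
15 [-0.0, 0.0042, -0.0151]
20 [-0.0, 0.0098, -0.0298]
25 [-0.0, 0.0166, -0.0439]
30 [-0.0, 0.0246, -0.0574]
35 [-0.0, 0.0337, -0.0701]
40 [0.0, 0.0439, -0.082]
45 [0.0, 0.0552, -0.093]
```

View pics/s3.png

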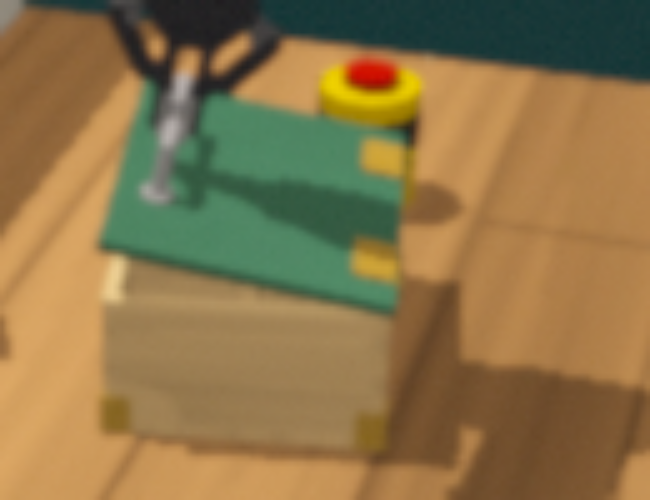

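Picture: the lid is lifting with the gripper, about 10° open (near corner at (105,245), above the chest rim). I'll carry on along the arc.

Call:
{"method": "move_arm", "body": {
  "targets": [
    [[0.044,0,0],[0,0.002,-0.0076],255],
    [[0.105,0,0],[0,0.0052,-0.018],255],
    [[0.175,0,0],[0,0.0098,-0.0298],255],
    [[0.262,0,0],[0,0.0166,-0.0439],255],
    [[0.349,0,0],[0,0.0246,-0.0574],255],
    [[0.436,0,0],[0,0.0337,-0.0701],255],
    [[0.524,0,0],[0,0.0439,-0.082],255],
    [[0.58,0,0],[0,0.051,-0.089],255],
    [[0.611,0,0],[0,0.0552,-0.093],255],
    [[0.611,0,0],[0,0.0552,-0.093],255],
    [[0.611,0,0],[0,0.0552,-0.093],255],
    [[0.611,0,0],[0,0.0552,-0.093],255]
  ]
}}

```text
t: 14.7
tcp_pos: [0.5381, -0.2268, 0.264]
tcp_rot: [[0.198, -0.693, 0.693], [-0.98, -0.139, 0.141], [-0.001, -0.707, -0.707]]
wrist_force: [3.1, 1.6, 3.7]
grip_width: 0.0095
finger_force: 79.7
```

```bash
python3 - <<'E'
from g import *
s=manip.sense(); R=s['tcp_rot']; print(s['tcp_pos'],s['wrist_force'],s['moment'],s['finger_force'],s['grip_width'])
print(np.degrees(np.arctan2(R[:2,2]@L[:2],-R[2,2])), hp(45))
g=s['tcp_pos']-.011*R[:,2]
for dh in (0,.0025):
    v=g-(H+dh*L); print(np.degrees(np.arctan2(v[2],v@L)-np.arctan2(.052,.175)),np.hypot(v[2],v@L))
s=manip.camera("side")[80:240,240:440]; cv2.imwrite("pics/s4.png",cv2.resize(s,None,fx=3.75,fy=3.75)[:,:,::-1])
c=cam("side"); M=np.cross(Z,L)
for d in (40,45,50):
    p=np.radians(d);l=np.cos(p)*L+np.sin(p)*Z;n=np.cos(p)*Z-np.sin(p)*L
    P=[H+.0025*L+x*l+y*M+.012*n for x,y in((.208,.135),(.208,-.135),(-.002,.135))]
    print(d,((proj(c,P)-[240,80])*3.75).round().tolist())
E
```

```text
[ 0.53805519 -0.22677616  0.26395907] [3.09275708 1.5729171  3.74405096] [0.18200719 0.77710843 0.31329944] 79.72795486450195 0.009530164964710597
45.02091614897581 [ 0.53637297 -0.22832206  0.26273506]
44.647719254730276 0.18456960838704406
45.33220989154027 0.18337818235923675
40 [[239.0, 279.0], [268.0, 163.0], [414.0, 422.0]]
45 [[254.0, 266.0], [281.0, 152.0], [415.0, 423.0]]
50 [[270.0, 255.0], [295.0, 141.0], [416.0, 424.0]]
```

View pics/s4.png

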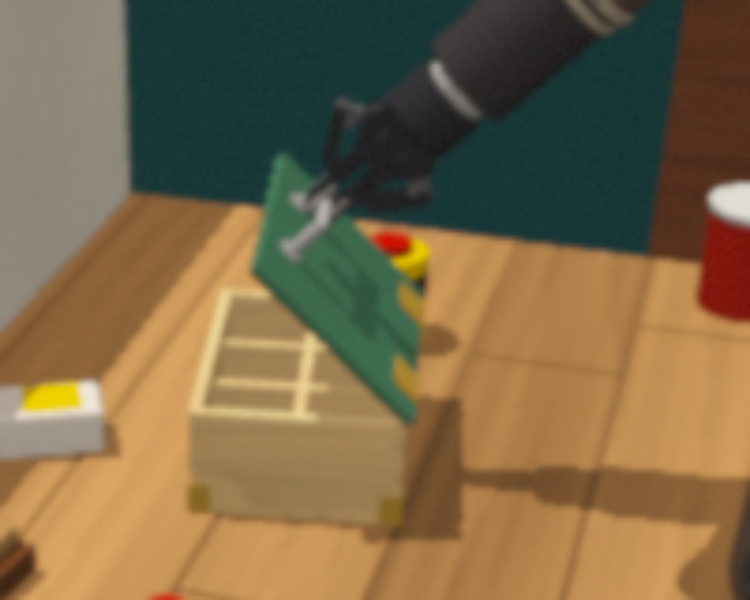

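Picture: the lid corners at (254,270) and (282,152) match the 45° prediction of (254,266) and (281,152). The red cap at (165,598) is where it was after release, so the bottle still stands. The grip is firm at 80 N, so I'm handing in.

```bash
python3 -c "
from cell import manip
print(manip.sign_off())"
```

```text
the job is handed in; nothing more can be done
None
```

The glue bottle stands upright and released on the bench, the arm is holding the chest's lid open at about 45°, and the tin, jar and sanding block were left alone; the job is handed in.

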